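# Find the check-weight case that rattles and show it to the bar code reader

## Task

Three sealed check-weight cases came back from the courier, and in one the steel weight has come loose from its foam: lift and shake them to find the one that rattles, setting each quiet one back level in a pocket of the blue holder and leaving the other things on the bench alone. Then hold up only the rattling case to the bar code reader: level and still in the air, its label a few centimetres in front of the middle of the window, squarely facing it, not touching. The program finishes while still holding it there, with both quiet cases in the holder.

Things in the scene. Friction and masses are not known exactly. Their poses are not given: they have to be found in the camera images.
- case_a: Sealed light grey plastic case A, 120 x 50 x 42 mm (its x, y, z), opaque and fixed shut, 0.3 to 0.36 kg in all. Origin: centre of its underside, x along its length to the end with the white bar code label, z up. Inside: a 200 g steel weight, in two cases bedded firmly in foam; in one (any) loose: a 29 mm roller that runs 80 mm from end wall to end wall, knocks there and shifts the balance.
- case_b: Sealed light grey plastic case B, 120 x 50 x 42 mm (its x, y, z), opaque and fixed shut, 0.3 to 0.36 kg in all. Origin: centre of its underside, x along its length to the end with the white bar code label, z up. Inside: a 200 g steel weight, in two cases bedded firmly in foam; in one (any) loose: a 29 mm roller that runs 80 mm from end wall to end wall, knocks there and shifts the balance.
- case_c: Sealed light grey plastic case C, 120 x 50 x 42 mm (its x, y, z), opaque and fixed shut, 0.3 to 0.36 kg in all. Origin: centre of its underside, x along its length to the end with the white bar code label, z up. Inside: a 200 g steel weight, in two cases bedded firmly in foam; in one (any) loose: a 29 mm roller that runs 80 mm from end wall to end wall, knocks there and shifts the balance.
- case_a_label (a point): Centre of the bar code label on the +x end face of case A, 21 mm above its underside, 61 mm from the case's middle; x points out of the label, z up the case.
- case_b_label (a point): Centre of the bar code label on the +x end face of case B, 21 mm above its underside, 61 mm from the case's middle; x points out of the label, z up the case.
- case_c_label (a point): Centre of the bar code label on the +x end face of case C, 21 mm above its underside, 61 mm from the case's middle; x points out of the label, z up the case.
- case_holder: Fixed blue block 150 x 282 x 22 mm on a grey foot 158 x 290 x 4 mm (included in the height). Origin: centre of its underside, x along the pockets, y along the row, z up. Three pockets, 128 x 58 mm, 14 mm deep, chamfered, floors 8 mm above the worktop, centred at y = -98, 0 and +98 mm; the cases start seated in them, labels to the holder's +x, and stand 28 mm proud of it.
- scan_window (a point): Middle of the dark window with a red line of the bar code reader: a grey and black head 86 mm wide and high, 60 mm deep, on a stem and a round foot 100 mm wide, fixed, 162 mm tall in all. The window is upright, 115 mm above the worktop; x points level into the window (away from the robot), so the space in front of it has negative x; z up. It reads a label about 30 to 110 mm away.
- scanner: The same bar code reader as a body, fixed to the worktop. Origin: on the worktop under its head, 26 mm behind the window; axes as scan_window.
- sachet: Bystander: flat grey sachet, 56 x 100 x 9 mm, lying loose between holder and reader. Origin: centre of its underside.
- timer: Bystander: small white digital timer, 42 x 66 x 57 mm, standing loose behind the reader. Origin: centre of its underside.
- cap_strip: Bystander: strip of red caps, 132 x 18 x 15 mm, loose on the worktop to the left. Origin: centre of its underside.
- log_book: Bystander: ring-bound log book, 210 x 153 x 16 mm, lying at the right with a pen on it. Origin: centre of its underside.
Things that resemble listed ones, but are neither listed nor needed, are in the scene too. What is shaped like the case_c but green is not meant. Leave any turquoise look-alike of the case_b alone.

How it is judged:
By the outcome, as a careful person would: the job done as asked, in the order asked, and still so for the second after the job is handed in, while the arm keeps its last pose, push and grip.
It also fails if it takes over 72 s, if anything falls off the work surface, if the arm or the gripper's body presses on something with over 40 N, if the wrist force passes 120 N, or if a joint passes its speed limit or range.

## Robot

A 6-joint arm with a two-finger parallel gripper is mounted at the origin on a cart in front of the work surface, level with it; the furniture and walls round the work are solid. World frame = base frame: x ahead of the robot, y to its left, z up, the work surface at z = 0. Lengths are in mm, angles in rad, forces in N, time in s.
With the tool pointing down it reaches from about 350 to 775 mm from the base axis. Payload 7.3 kg.
Tool frame: the origin (TCP) lies between the finger pads; the fingertips stand 25 mm ahead of it and the grasp point (between the pads) lies 6 mm ahead of it; z points along the fingers, y is the line along which they close (so a half turn about z gives the same grasp; the last joint's range is limited). The gripper opens to 92 mm and grips with 3 to 60 N. Pads are 19 mm wide; open, the fingers measure 130 mm over their backs; the gripper's body (75 mm by 190 mm) begins 47 mm behind the grasp point.
Start: joints at [-1.443, 0.342, 1.524, -0, 1.275, -0.146], TCP at [141.977, -505.455, 251.741] pointing down, gripper open.
Joint ranges: [-2.53, 2.53], [-0.77, 2.02], [0.04, 2.7], [-1, 4.14], [0.28, 2.66], [-3.11, 3.11]. Speed limits (rad/s): [2.57, 2.57, 3.14, 3.14, 3.14, 3.14].

## Interface

Orientations are given as [roll, pitch, yaw] about the fixed x, y, z axes, in that order (R = Rz(yaw) Ry(pitch) Rx(roll)).
In Python, from plant import bot gives the robot as it stands.
- The arm moves only by the tool play_rows, never from a script. Its argument "commands" is a list of rows, each an object of numbers: "x", "y", "z": the shift along the tool's x, y, z in m; "twist": the turn about the tool's z in degrees. In form: [{"x": .., "y": .., "z": .., "twist": ..}, ...]. A call has exactly 8 rows; each row is the pose to reach, as a shift and turn from the pose commanded when the call began, along the tool's axes at that moment; what a row does not reach only later rows make up. A row lasts 1/10 s, in which the tool goes at most 50 mm and 8.59 degrees, less where a joint would pass 70% of its speed; a pose out of reach is approached as far as the arm can. A call with a gripper value outside its range is refused whole. "jaw" is the closure, from 0 (fully open) to 1 (shut), set as the call begins (left out, the last holds). The fingers move at their own pace and stop on an object; the grip force is fixed at half the most. Time passes only in rows, so rows that repeat a pose let the fingers close, or fill a call up. It gives the time, the measured TCP pose, the force, the opening and the grip force at its end, in the units of the state.
- bot.get_obs(): the state, without advancing time (a new reading comes with each control period).
- bot.capture(name): name is "side" or "top"; returns a dict with "pixels" (480x640x3 uint8, red, green, blue), "fx", "fy", "cx", "cy" (pixels), "k1" (the pictures are not rectified: a ray, as slopes to the right and down, at radius r is drawn at 1 + k1 r^2 times it, then the intrinsics apply), "eye" and "rotation" of the camera in the world. Camera axes: x right, y down, z forward; pixel columns grow to the right and rows downward; lengths in mm; the calibration is good to about 2 mm. A picture is of the moment at which its call begins. There is no depth.
- bot.close_job(): hands the job in; it is judged then, once.
The state is a dict: "time": time; "joint_positions": joint angles; "dq": joint speeds; "tau": joint torques, N m; "tool_pos": TCP position; "tcp_rot": TCP orientation; "contact_force": force on the tool from outside, world axes, zero at the start; "moment": the same for the moment, N m; "grip_width": finger opening in mm; "finger_force": force on a finger pad.
Only numpy, scipy, OpenCV 4.12 (cv2) and the standard library are available. Lean on these libraries where they do the work, as an engineer would, in place of code of your own. Each camera call takes 0.05 s, during which the arm holds its last target. There are 200 camera calls.

## Working session

There is one attempt and no reset: what is moved stays moved. The work goes in short steps, Python scripts to look and compute and a tool call to move; the robot and the scene stay as the last step left them, time stands still between calls to the robot, and variables do not carry over. Pictures are saved under pics/ and viewed, at most 10 in all, crops included, and the job is handed in when it is done.

Besides the shell and the picture viewer there is one more tool, called after "Emit:" as a command line: name --argument value ..., lists and objects as JSON in quotes. play_rows: Moves the arm, as the interface text tells. Its arguments: {"type":"object","properties":{"commands":{"type":"array"},"jaw":{"type":"number"}},"required":["commands"]}

```bash
mkdir -p pics; python3 - <<'E'
from plant import bot
import cv2
for n in("top","side"):
    c=bot.capture(n); cv2.imwrite(f"pics/{n}0.png",c["pixels"][:,:,::-1])
    print({k:v for k,v in c.items() if k!="pixels"})
print(bot.get_obs())
E
```

```text
{'fx': 617.201272661751, 'fy': 617.201272661751, 'cx': 318.58646454353254, 'cy': 240.27044762267178, 'k1': -0.20511621760530133, 'eye': array([ 477.69790082,   41.39028049, 1606.45503996]), 'rotation': array([-3.06834795, -0.01788801, -1.59561818])}
{'fx': 457.77168015596976, 'fy': 457.77168015596976, 'cx': 322.11321912861604, 'cy': 244.14662735829788, 'k1': 0.011666806549454201, 'eye': array([ 596.11522922, 1070.06253989,  766.47435915]), 'rotation': array([-2.12871244,  0.00783125,  3.10974029])}
{'time': 0.1, 'joint_positions': array([-1.44299519e+00,  3.42622787e-01,  1.52488808e+00,  5.52121668e-06,
        1.27543212e+00, -1.46016342e-01]), 'dq': array([ 0.00166741, -0.00192851, -0.00347428, -0.00087493,  0.0014003 ,
       -0.00090389]), 'tau': array([ 2.01763192e-03, -4.32003057e+01, -2.44694871e+01,  7.19369994e-02,
        5.26248186e-02, -5.41845395e-05]), 'tool_pos': array([ 141.93743564, -505.11214444,  251.1418196 ]), 'tcp_rot': array([-3.14025746e+00, -2.01693983e-04,  2.73815736e-01]), 'contact_force': array([ 0.59916117, -0.19084084,  0.7163324 ]), 'moment': array([ 0.043577  , -0.0054401 , -0.03566966]), 'finger_force': 0.0, 'grip_width': 91.89281013678236}
```

View pics/top0.png

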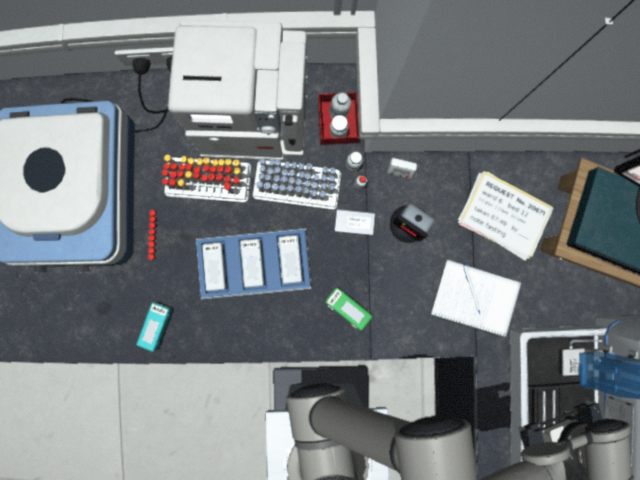

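View pics/side0.png

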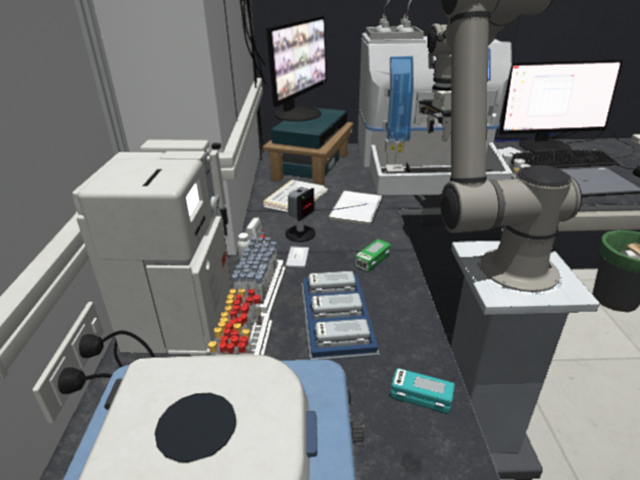

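Top view: the holder with three grey cases is at about (253,264), the reader at (411,222), the green look-alike at (349,309) and the turquoise one at (154,326). I'll enlarge these for corner pixels.

```bash
python3 - <<'E'
import cv2
t=cv2.imread("pics/top0.png")
cv2.imwrite("pics/c1.png",cv2.resize(t[195:325,190:440],None,fx=3.2,fy=3.2,interpolation=cv2.INTER_CUBIC))
s=cv2.imread("pics/side0.png")
cv2.imwrite("pics/c2.png",cv2.resize(s[175:365,260:400],None,fx=3,fy=3,interpolation=cv2.INTER_CUBIC))
E
cat > h.py <<'E'
import numpy as np, cv2
from scipy.spatial.transform import Rotation as Ro
def cal(n):
    return {"top":dict(f=617.201272661751,c=(318.58646,240.27045),k=-0.205116,eye=np.array([477.6979,41.39028,1606.45504]),r=[-3.06834795,-0.01788801,-1.59561818]),
     "side":dict(f=457.77168,c=(322.1132,244.14663),k=0.0116668,eye=np.array([596.11523,1070.06254,766.47436]),r=[-2.12871244,0.00783125,3.10974029])}[n]
def ray(n,u,v):
    c=cal(n);K=np.array([[c["f"],0,c["c"][0]],[0,c["f"],c["c"][1]],[0,0,1]])
    p=cv2.undistortPoints(np.array([[[u,v]]],float),K,np.array([c["k"],0,0,0,0.]))[0,0]
    return c["eye"],Ro.from_euler("xyz",c["r"]).apply([*p,1])
def at(n,u,v,z):
    e,d=ray(n,u,v); return e+d*(z-e[2])/d[2]
E
```

```text
(no output)
```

View pics/c1.png

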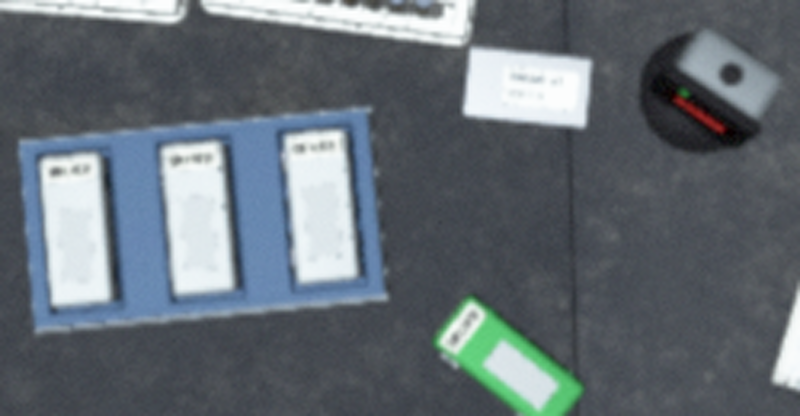

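View pics/c2.png

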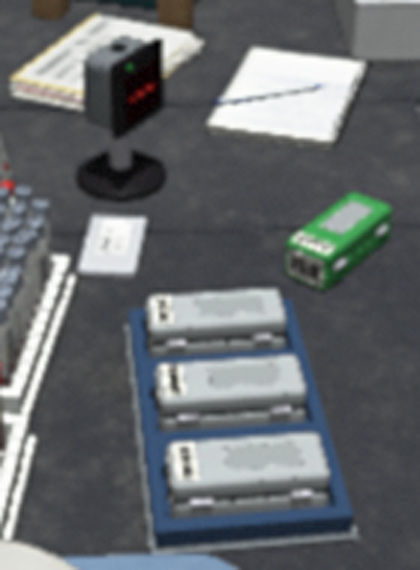

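```bash
python3 - <<'E'
from h import *
def q(pts,z,lab):
    P=np.array([at("top",190+(x-.0)/3.2-.35,195+y/3.2-.35,z) for x,y in pts]);print(lab,P.mean(0).round(1));print(P[:,:2].round(0).tolist());return P
P=q([(20,141),(371,108),(387,299),(36,332)],22,"holder(top z22)")
d=P[0]-P[1]+P[3]-P[2];print("holder yaw(y axis)",np.degrees(np.arctan2(-d[0],d[1])),np.linalg.norm(d[:2])/2)
q([(20,141),(371,108),(387,299),(36,332)],4,"foot z4")
for n,p in dict(L=[(40,156),(101,151),(113,303),(52,308)],M=[(160,146),(222,141),(238,292),(174,297)],R=[(282,134),(343,130),(358,281),(297,287)]).items():
    P=q(p,50,n);d=P[0]-P[3]+P[1]-P[2];print(np.degrees(np.arctan2(d[1],d[0])),np.linalg.norm(d[:2])/2)
P=q([(675,98),(726,132)],115,"red");d=P[1]-P[0];print(np.degrees(np.arctan2(d[0],-d[1])),np.linalg.norm(d))
P=q([(703,30),(780,82),(757,118),(677,70)],158,"headtop")
d=P[1]-P[0]+P[2]-P[3];print(np.degrees(np.arctan2(d[0],-d[1])),np.linalg.norm(d)/2)
q([(437,340),(470,297),(583,388)],42,"green")
# side: red line 3D (crop/3+260,175)
P=np.array([at("side",260+x/3-.3,175+y/3-.3,115) for x,y in[(130,100),(155,88)]]);print("side red",P.round(0))
for x,y in [(115,138),(160,110),(160,42),(115,60)]:
  print([at("side",260+x/3-.3,175+y/3-.3,z).round(0).tolist() for z in(72,158)])
print(Ro.from_euler("xyz",[-3.14025,0,.2738]).as_matrix().round(2))
E
```

```text
holder(top z22) [537.7 180.2  22. ]
[[605.0, 327.0], [625.0, 43.0], [471.0, 34.0], [450.0, 317.0]]
holder yaw(y axis) 4.070055583949798 284.40494644150243
foot z4 [538.4 181.7   4. ]
[[606.0, 331.0], [626.0, 43.0], [471.0, 34.0], [450.0, 320.0]]
L [531.4 278.1  50. ]
[[590.0, 306.0], [593.0, 258.0], [473.0, 250.0], [470.0, 299.0]]
3.6717340077795515 120.68012973136985
M [537.6 181.1  50. ]
[[596.0, 211.0], [599.0, 161.0], [479.0, 151.0], [476.0, 202.0]]
4.622088293720039 119.84978923853164
R [544.  85.  50.]
[[603.0, 114.0], [605.0, 65.0], [486.0, 56.0], [482.0, 104.0]]
4.372109869348929 120.5654863102462
red [ 605.  -208.4  115. ]
[[618.0, -189.0], [592.0, -228.0]]
-35.011752959672265 46.933652653511295
headtop [ 630.7 -224.   158. ]
[[665.0, -205.0], [625.0, -262.0], [598.0, -244.0], [635.0, -185.0]]
-33.76983991584564 69.44753450288104
green [435.  -52.1  42. ]
[[438.0, -5.0], [471.0, -32.0], [396.0, -120.0]]
side red [[ 620. -186.  115.]
 [ 594. -212.  115.]]
[[637.0, -184.0, 72.0], [632.0, -29.0, 158.0]]
[[589.0, -244.0, 72.0], [590.0, -81.0, 158.0]]
[[587.0, -416.0, 72.0], [588.0, -232.0, 158.0]]
[[639.0, -370.0, 72.0], [634.0, -192.0, 158.0]]
[[ 0.96  0.27 -0.  ]
 [ 0.27 -0.96  0.  ]
 [ 0.   -0.   -1.  ]]
```

```bash
cat >> h.py <<'E'
def go(*T):
    from plant import bot
    o=bot.get_obs();p=o["tool_pos"];y=o["tcp_rot"][2]
    x=np.array([np.cos(y),np.sin(y)]);yy=np.array([np.sin(y),-np.cos(y)])
    print("at",p.round(1),np.degrees(o["tcp_rot"]).round(2),"w",round(o["grip_width"],1),"t",o["time"],"M",o["moment"].round(3),"F",o["contact_force"].round(2))
    for t in T:
        d=np.array(t[:2])-p[:2];print(t,(round(d@x/1e3,4),round(d@yy/1e3,4),round((p[2]-t[2])/1e3,4)),"tw",round(np.degrees(y)-t[3],2))
E
python3 - <<'E'
from h import *
go((182,-385,250,15),(230,-340,250,12),(290,-290,250,10),(380,-180,250,4.2))
E
```

```text
at [ 141.9 -505.1  251.1] [-1.7992e+02 -1.0000e-02  1.5690e+01] w 91.9 t 0.1 M [ 0.044 -0.005 -0.036] F [ 0.6  -0.19  0.72]
(182, -385, 250, 15) (np.float64(0.071), np.float64(-0.1048), np.float64(0.0011)) tw 0.69
(230, -340, 250, 12) (np.float64(0.1294), np.float64(-0.1351), np.float64(0.0011)) tw 3.69
(290, -290, 250, 10) (np.float64(0.2007), np.float64(-0.1671), np.float64(0.0011)) tw 5.69
(380, -180, 250, 4.2) (np.float64(0.3171), np.float64(-0.2486), np.float64(0.0011)) tw 11.49
```

Emit:
play_rows --commands '[{"x": 0.024, "y": -0.035, "z": 0, "twist": 0}, {"x": 0.047, "y": -0.07, "z": 0, "twist": 0}, {"x": 0.071, "y": -0.105, "z": 0, "twist": 1}, {"x": 0.1, "y": -0.12, "z": 0, "twist": 3}, {"x": 0.13, "y": -0.135, "z": 0, "twist": 5}, {"x": 0.165, "y": -0.151, "z": 0, "twist": 7}, {"x": 0.2, "y": -0.167, "z": 0, "twist": 9}, {"x": 0.235, "y": -0.192, "z": 0, "twist": 11.5}]' --jaw 0

```text
time: 0.9
tool_pos: [317.4, -256.3, 251.6]
tcp_rot: [3.141, -0.0, 0.071]
contact_force: [0.3, -0.9, 0.8]
grip_width: 91.9
finger_force: 0.0
```

```bash
python3 - <<'E'
from h import *
go((380,-180,250,4.2),(544,85,200,4.2),(544,85,100,4.2))
E
```

```text
at [ 317.4 -256.3  251.6] [ 1.7998e+02 -1.0000e-02  4.0500e+00] w 91.9 t 0.9 M [-0.01  -0.024 -0.059] F [ 0.31 -0.93  0.79]
(380, -180, 250, 4.2) (np.float64(0.0679), np.float64(-0.0717), np.float64(0.0016)) tw -0.15
(544, 85, 200, 4.2) (np.float64(0.2502), np.float64(-0.3245), np.float64(0.0516)) tw -0.15
(544, 85, 100, 4.2) (np.float64(0.2502), np.float64(-0.3245), np.float64(0.1516)) tw -0.15
```

Emit:
play_rows --commands '[{"x": 0.036, "y": -0.034, "z": 0}, {"x": 0.068, "y": -0.072, "z": 0}, {"x": 0.1, "y": -0.11, "z": 0}, {"x": 0.13, "y": -0.15, "z": 0.005}, {"x": 0.16, "y": -0.19, "z": 0.01}, {"x": 0.188, "y": -0.23, "z": 0.02}, {"x": 0.215, "y": -0.27, "z": 0.03}, {"x": 0.235, "y": -0.305, "z": 0.05}]'

```text
invalid input at $.commands[0]: expected keys x, y, z, twist
```

```bash
python3 - <<'E'
from h import *
go((544,85,90,4.2))
E
```

```text
at [ 317.4 -256.3  251.6] [ 1.7998e+02 -1.0000e-02  4.0500e+00] w 91.9 t 0.9 M [-0.01  -0.024 -0.059] F [ 0.31 -0.93  0.79]
(544, 85, 90, 4.2) (np.float64(0.2502), np.float64(-0.3245), np.float64(0.1616)) tw -0.15
```

Emit:
play_rows --commands '[{"x": 0.036, "y": -0.034, "z": 0, "twist": 0}, {"x": 0.068, "y": -0.072, "z": 0, "twist": 0}, {"x": 0.1, "y": -0.11, "z": 0, "twist": 0}, {"x": 0.13, "y": -0.15, "z": 0.005, "twist": 0}, {"x": 0.16, "y": -0.19, "z": 0.01, "twist": 0}, {"x": 0.188, "y": -0.23, "z": 0.02, "twist": 0}, {"x": 0.215, "y": -0.27, "z": 0.03, "twist": 0}, {"x": 0.238, "y": -0.308, "z": 0.045, "twist": 0}]'

```text
time: 1.7
tool_pos: [532.3, 69.7, 206.5]
tcp_rot: [3.141, -0.001, 0.074]
contact_force: [-0.1, -0.8, -0.0]
grip_width: 91.6
finger_force: 0.0
```

```bash
python3 - <<'E'
from h import *
go((544,85,85,4.2))
E
```

```text
at [532.3  69.7 206.5] [ 1.7999e+02 -7.0000e-02  4.2200e+00] w 91.6 t 1.7 M [-0.033 -0.035 -0.054] F [-0.1  -0.82 -0.03]
(544, 85, 85, 4.2) (np.float64(0.0128), np.float64(-0.0144), np.float64(0.1215)) tw 0.02
```

Emit:
play_rows --commands '[{"x": 0.007, "y": -0.008, "z": 0.02, "twist": 0}, {"x": 0.0128, "y": -0.0144, "z": 0.05, "twist": 0}, {"x": 0.0128, "y": -0.0144, "z": 0.085, "twist": 0}, {"x": 0.0128, "y": -0.0144, "z": 0.115, "twist": 0}, {"x": 0.0128, "y": -0.0144, "z": 0.135, "twist": 0}, {"x": 0.0128, "y": -0.0144, "z": 0.15, "twist": 0}, {"x": 0.0128, "y": -0.0144, "z": 0.155, "twist": 0}, {"x": 0.0128, "y": -0.0144, "z": 0.155, "twist": 0}]'

```text
time: 2.5
tool_pos: [542.4, 82.8, 51.0]
tcp_rot: [-3.142, 0.002, 0.073]
contact_force: [-0.8, 0.3, 0.2]
grip_width: 91.7
finger_force: 0.0
```

```bash
python3 - <<'E'
from h import *
from plant import bot
go((544,85,51,4.2))
s=bot.capture("side")["pixels"][:,:,::-1];t=bot.capture("top")["pixels"][:,:,::-1]
a=cv2.resize(s[200:370,250:400],(450,510));b=cv2.resize(t[220:310,185:320],None,fx=2.5,fy=2.5)
b=cv2.copyMakeBorder(b,0,510-b.shape[0],0,0,0)
cv2.imwrite("pics/g1.png",np.hstack([a,b]))
E
```

```text
at [542.4  82.8  51. ] [-1.80e+02  1.00e-01  4.19e+00] w 91.7 t 2.5 M [ 0.024  0.016 -0.039] F [-0.76  0.26  0.22]
(544, 85, 51, 4.2) (np.float64(0.0017), np.float64(-0.0021), np.float64(0.0)) tw -0.01
```

View pics/g1.png

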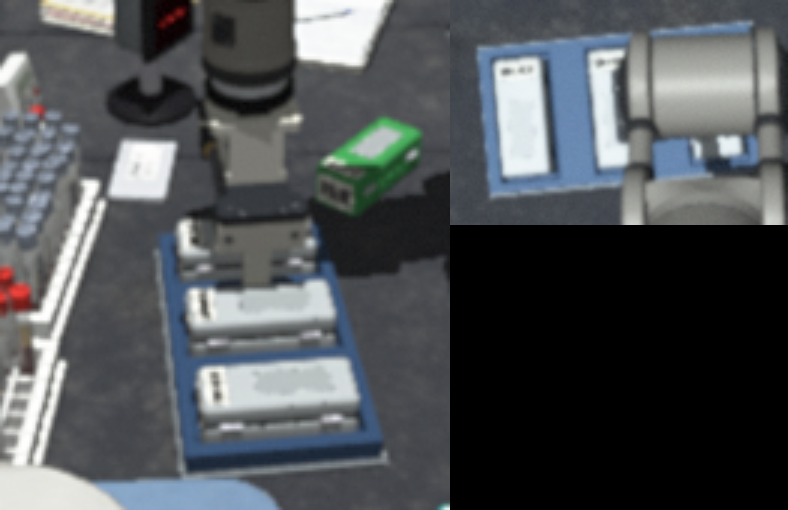

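The side crop shows the left finger at (257,270) in the gap between right and middle cases, near case mid-length. Closing and lifting.

Emit:
play_rows --commands '[{"x": 0, "y": 0, "z": 0, "twist": 0}, {"x": 0, "y": 0, "z": 0, "twist": 0}, {"x": 0, "y": 0, "z": 0, "twist": 0}, {"x": 0, "y": 0, "z": 0, "twist": 0}, {"x": 0, "y": 0, "z": 0, "twist": 0}, {"x": 0, "y": 0, "z": 0, "twist": 0}, {"x": 0, "y": 0, "z": 0, "twist": 0}, {"x": 0, "y": 0, "z": 0, "twist": 0}]' --jaw 1

```text
time: 3.4
tool_pos: [542.9, 82.9, 51.8]
tcp_rot: [-3.142, -0.0, 0.073]
contact_force: [-0.3, 0.7, 1.2]
grip_width: 49.6
finger_force: 30.0
```

Emit:
play_rows --commands '[{"x": 0, "y": 0, "z": -0.005, "twist": 0}, {"x": 0, "y": 0, "z": -0.015, "twist": 0}, {"x": 0, "y": 0, "z": -0.03, "twist": 0}, {"x": 0, "y": 0, "z": -0.05, "twist": 0}, {"x": 0, "y": 0, "z": -0.07, "twist": 0}, {"x": 0, "y": 0, "z": -0.08, "twist": 0}, {"x": 0, "y": 0, "z": -0.08, "twist": 0}, {"x": 0, "y": 0, "z": -0.08, "twist": 0}]'

```text
time: 4.2
tool_pos: [542.5, 82.7, 131.3]
tcp_rot: [3.141, 0.001, 0.073]
contact_force: [-0.4, -0.2, -3.2]
grip_width: 49.7
finger_force: 30.0
```

```bash
cat >> h.py <<'E'
def meas(n=6):
    from plant import bot
    R=[]
    for i in range(n):
        bot.capture("side");o=bot.get_obs();y=o["tcp_rot"][2];m=o["moment"]
        R.append([m[0]*-np.sin(y)+m[1]*np.cos(y),m[0]*np.cos(y)+m[1]*np.sin(y),o["contact_force"][2]])
    R=np.array(R);print("M about case y, x, Fz: mean",R.mean(0).round(4),"sd",R.std(0).round(4),R[:,0].round(3))
E
python3 - <<'E'
from h import *
go();meas()
E
```

```text
at [542.5  82.7 131.3] [1.7999e+02 4.0000e-02 4.1900e+00] w 49.7 t 4.2 M [-0.013  0.068  0.027] F [-0.41 -0.19 -3.21]
M about case y, x, Fz: mean [ 0.0125  0.0308 -3.2694] sd [0.045  0.0289 0.5901] [ 0.031 -0.044  0.064  0.029 -0.053  0.049]
```

Emit:
play_rows --commands '[{"x": -0.05, "y": 0, "z": 0, "twist": 0}, {"x": -0.1, "y": 0, "z": 0, "twist": 0}, {"x": -0.05, "y": 0, "z": 0, "twist": 0}, {"x": 0, "y": 0, "z": 0, "twist": 0}, {"x": -0.05, "y": 0, "z": 0, "twist": 0}, {"x": -0.1, "y": 0, "z": 0, "twist": 0}, {"x": -0.05, "y": 0, "z": 0, "twist": 0}, {"x": 0, "y": 0, "z": 0, "twist": 0}]'

```text
time: 5.3
tool_pos: [531.1, 82.9, 126.1]
tcp_rot: [-3.14, 0.022, 0.073]
contact_force: [7.5, -0.0, 0.2]
grip_width: 49.7
finger_force: 30.0
```

```bash
python3 - <<'E'
from h import *
go();meas(12)
E
```

```text
at [531.1  82.9 126.1] [-179.93    1.25    4.2 ] w 49.7 t 5.3 M [-0.016 -0.454  0.004] F [ 7.46 -0.05  0.2 ]
M about case y, x, Fz: mean [-0.0782  0.0069 -2.8238] sd [0.3497 0.034  1.0954] [-1.227 -0.08   0.065  0.062 -0.01   0.049  0.101 -0.016  0.028 -0.021
  0.047  0.063]
```

Emit:
play_rows --commands '[{"x": -0.05, "y": 0, "z": 0, "twist": 0}, {"x": -0.1, "y": 0, "z": 0, "twist": 0}, {"x": -0.05, "y": 0, "z": 0, "twist": 0}, {"x": 0, "y": 0, "z": 0, "twist": 0}, {"x": -0.01, "y": 0, "z": 0, "twist": 0}, {"x": -0.03, "y": 0, "z": 0, "twist": 0}, {"x": -0.06, "y": 0, "z": 0, "twist": 0}, {"x": -0.1, "y": 0, "z": 0, "twist": 0}]'

```text
time: 6.7
tool_pos: [443.5, 75.4, 131.9]
tcp_rot: [3.141, -0.002, 0.073]
contact_force: [-0.1, 0.3, -2.8]
grip_width: 49.5
finger_force: 30.0
```

```bash
python3 - <<'E'
from h import *
go();meas(12)
E
```

```text
at [443.5  75.4 131.9] [ 1.7999e+02 -1.2000e-01  4.1800e+00] w 49.5 t 6.7 M [0.025 0.043 0.035] F [-0.05  0.34 -2.8 ]
M about case y, x, Fz: mean [ 0.0495  0.0202 -3.0169] sd [0.1998 0.0484 0.6216] [ 0.704 -0.001 -0.093 -0.019 -0.02  -0.027  0.01   0.038  0.024 -0.008
 -0.022  0.007]
```

Emit:
play_rows --commands '[{"x": 0.01, "y": 0, "z": 0, "twist": 0}, {"x": 0.03, "y": 0, "z": 0, "twist": 0}, {"x": 0.06, "y": 0, "z": 0, "twist": 0}, {"x": 0.1, "y": 0, "z": 0, "twist": 0}, {"x": 0.1, "y": 0, "z": 0, "twist": 0}, {"x": 0.1, "y": 0, "z": 0, "twist": 0}, {"x": 0.1, "y": 0, "z": 0, "twist": 0}, {"x": 0.1, "y": 0, "z": 0, "twist": 0}]'

```text
time: 8.1
tool_pos: [542.1, 82.8, 131.6]
tcp_rot: [3.142, 0.001, 0.073]
contact_force: [0.0, 0.2, -2.7]
grip_width: 49.9
finger_force: 30.0
```

```bash
python3 - <<'E'
from h import *
go();meas(14)
E
```

```text
at [542.1  82.8 131.6] [1.80e+02 5.00e-02 4.19e+00] w 49.9 t 8.1 M [-0.     0.005 -0.03 ] F [ 0.    0.24 -2.68]
M about case y, x, Fz: mean [ 0.0085  0.0138 -2.8418] sd [0.0295 0.0271 0.4595] [ 0.058 -0.04   0.019 -0.018 -0.03   0.029  0.039 -0.016  0.016  0.023
  0.053  0.012 -0.018 -0.007]
```

Emit:
play_rows --commands '[{"x": 0, "y": 0, "z": 0.02, "twist": 0}, {"x": 0, "y": 0, "z": 0.04, "twist": 0}, {"x": 0, "y": 0, "z": 0.055, "twist": 0}, {"x": 0, "y": 0, "z": 0.065, "twist": 0}, {"x": 0, "y": 0, "z": 0.072, "twist": 0}, {"x": 0, "y": 0, "z": 0.078, "twist": 0}, {"x": 0, "y": 0, "z": 0.08, "twist": 0}, {"x": 0, "y": 0, "z": 0.08, "twist": 0}]'

```text
time: 9.6
tool_pos: [543.2, 82.8, 52.1]
tcp_rot: [3.141, -0.001, 0.073]
contact_force: [0.2, -0.1, -3.9]
grip_width: 49.5
finger_force: 30.0
```

Emit:
play_rows --commands '[{"x": 0, "y": 0, "z": 0, "twist": 0}, {"x": 0, "y": 0, "z": 0, "twist": 0}, {"x": 0, "y": 0, "z": 0, "twist": 0}, {"x": 0, "y": 0, "z": 0, "twist": 0}, {"x": 0, "y": 0, "z": 0, "twist": 0}, {"x": 0, "y": 0, "z": 0, "twist": 0}, {"x": 0, "y": 0, "z": -0.02, "twist": 0}, {"x": 0, "y": 0, "z": -0.06, "twist": 0}]' --jaw 0

```text
time: 10.4
tool_pos: [540.9, 82.7, 109.7]
tcp_rot: [-3.141, 0.007, 0.073]
contact_force: [0.9, -0.5, 0.9]
grip_width: 91.4
finger_force: 0.0
```

```bash
python3 - <<'E'
from h import *
go((537.3,181.1,100,4.2),(537.3,181.1,51,4.2))
E
```

```text
at [540.9  82.7 109.7] [-179.98    0.39    4.18] w 91.4 t 10.4 M [ 0.05  -0.032  0.003] F [ 0.94 -0.46  0.87]
(537.3, 181.1, 100, 4.2) (np.float64(0.0036), np.float64(-0.0984), np.float64(0.0097)) tw -0.02
(537.3, 181.1, 51, 4.2) (np.float64(0.0036), np.float64(-0.0984), np.float64(0.0587)) tw -0.02
```

Emit:
play_rows --commands '[{"x": 0, "y": -0.03, "z": 0, "twist": 0}, {"x": 0.001, "y": -0.07, "z": 0, "twist": 0}, {"x": 0.001, "y": -0.098, "z": 0, "twist": 0}, {"x": 0.001, "y": -0.098, "z": 0.01, "twist": 0}, {"x": 0.001, "y": -0.098, "z": 0.03, "twist": 0}, {"x": 0.001, "y": -0.098, "z": 0.05, "twist": 0}, {"x": 0.001, "y": -0.098, "z": 0.059, "twist": 0}, {"x": 0.001, "y": -0.098, "z": 0.06, "twist": 0}]'

```text
time: 11.2
tool_pos: [536.0, 179.8, 50.3]
tcp_rot: [3.141, 0.003, 0.072]
contact_force: [0.2, -0.5, 0.2]
grip_width: 91.6
finger_force: 0.0
```

Emit:
play_rows --commands '[{"x": 0, "y": 0, "z": 0, "twist": 0}, {"x": 0, "y": 0, "z": 0, "twist": 0}, {"x": 0, "y": 0, "z": 0, "twist": 0}, {"x": 0, "y": 0, "z": 0, "twist": 0}, {"x": 0, "y": 0, "z": 0, "twist": 0}, {"x": 0, "y": 0, "z": 0, "twist": 0}, {"x": 0, "y": 0, "z": 0, "twist": 0}, {"x": 0, "y": 0, "z": 0, "twist": 0}]' --jaw 1

```text
time: 12.0
tool_pos: [536.9, 180.7, 52.0]
tcp_rot: [-3.141, -0.0, 0.073]
contact_force: [-0.9, 0.5, 2.3]
grip_width: 49.8
finger_force: 30.0
```

Emit:
play_rows --commands '[{"x": 0, "y": 0, "z": -0.005, "twist": 0}, {"x": 0, "y": 0, "z": -0.015, "twist": 0}, {"x": 0, "y": 0, "z": -0.03, "twist": 0}, {"x": 0, "y": 0, "z": -0.05, "twist": 0}, {"x": 0, "y": 0, "z": -0.07, "twist": 0}, {"x": 0, "y": 0, "z": -0.08, "twist": 0}, {"x": 0, "y": 0, "z": -0.08, "twist": 0}, {"x": 0, "y": 0, "z": -0.08, "twist": 0}]'

```text
time: 12.8
tool_pos: [536.3, 180.5, 131.2]
tcp_rot: [3.141, 0.001, 0.073]
contact_force: [-0.6, -0.9, -3.5]
grip_width: 49.8
finger_force: 30.0
```

```bash
python3 - <<'E'
from h import *
go();meas(8)
E
```

```text
at [536.3 180.5 131.2] [1.7999e+02 5.0000e-02 4.1900e+00] w 49.8 t 12.8 M [0.054 0.007 0.014] F [-0.58 -0.93 -3.46]
M about case y, x, Fz: mean [ 0.023   0.0159 -3.2002] sd [0.0258 0.0289 0.8005] [ 0.016  0.053  0.03  -0.009  0.041  0.025 -0.024  0.052]
```

Emit:
play_rows --commands '[{"x": -0.05, "y": 0, "z": 0, "twist": 0}, {"x": -0.1, "y": 0, "z": 0, "twist": 0}, {"x": -0.05, "y": 0, "z": 0, "twist": 0}, {"x": 0, "y": 0, "z": 0, "twist": 0}, {"x": -0.05, "y": 0, "z": 0, "twist": 0}, {"x": -0.1, "y": 0, "z": 0, "twist": 0}, {"x": -0.05, "y": 0, "z": 0, "twist": 0}, {"x": 0, "y": 0, "z": 0, "twist": 0}]'

```text
time: 14.0
tool_pos: [526.0, 179.1, 126.5]
tcp_rot: [3.139, 0.02, 0.075]
contact_force: [6.7, 1.3, -0.2]
grip_width: 49.8
finger_force: 30.0
```

```bash
python3 - <<'E'
from h import *
go();meas(14)
E
```

```text
at [526.  179.1 126.5] [179.87   1.15   4.27] w 49.8 t 14.0 M [ 0.141 -0.515 -0.006] F [ 6.67  1.33 -0.19]
M about case y, x, Fz: mean [-0.0622  0.0375 -2.6684] sd [0.3019 0.0374 0.9901] [-1.141 -0.056  0.058  0.088  0.024  0.061  0.012 -0.061  0.028  0.072
  0.014  0.012 -0.007  0.026]
```

Emit:
play_rows --commands '[{"x": -0.05, "y": 0, "z": 0, "twist": 0}, {"x": -0.1, "y": 0, "z": 0, "twist": 0}, {"x": -0.05, "y": 0, "z": 0, "twist": 0}, {"x": 0, "y": 0, "z": 0, "twist": 0}, {"x": -0.01, "y": 0, "z": 0, "twist": 0}, {"x": -0.03, "y": 0, "z": 0, "twist": 0}, {"x": -0.06, "y": 0, "z": 0, "twist": 0}, {"x": -0.1, "y": 0, "z": 0, "twist": 0}]'

```text
time: 15.5
tool_pos: [437.4, 173.2, 131.7]
tcp_rot: [-3.141, -0.002, 0.072]
contact_force: [-1.3, 0.6, -3.0]
grip_width: 49.4
finger_force: 30.0
```

```bash
python3 - <<'E'
from h import *
go();meas(14)
E
```

```text
at [437.4 173.2 131.7] [-1.7999e+02 -1.2000e-01  4.1500e+00] w 49.4 t 15.5 M [-0.017  0.033  0.045] F [-1.31  0.56 -3.03]
M about case y, x, Fz: mean [ 0.0479  0.0203 -2.9553] sd [0.2018 0.0356 0.4925] [ 0.768  0.001 -0.066 -0.002 -0.009 -0.021 -0.003  0.022  0.022  0.001
  0.011 -0.004 -0.076  0.028]
```

Same pattern as the first case, so this one looks quiet too. I'll set it back and test the third.

Emit:
play_rows --commands '[{"x": 0.03, "y": 0, "z": 0, "twist": 0}, {"x": 0.07, "y": 0, "z": 0, "twist": 0}, {"x": 0.09, "y": 0, "z": 0, "twist": 0}, {"x": 0.1, "y": 0, "z": 0, "twist": 0}, {"x": 0.1, "y": 0, "z": 0, "twist": 0}, {"x": 0.1, "y": 0, "z": 0.02, "twist": 0}, {"x": 0.1, "y": 0, "z": 0.04, "twist": 0}, {"x": 0.1, "y": 0, "z": 0.045, "twist": 0}]'

```text
time: 17.0
tool_pos: [534.0, 180.3, 84.7]
tcp_rot: [3.141, 0.006, 0.073]
contact_force: [0.1, 0.1, -3.1]
grip_width: 49.8
finger_force: 30.0
```

Emit:
play_rows --commands '[{"x": 0, "y": 0, "z": 0.01, "twist": 0}, {"x": 0, "y": 0, "z": 0.02, "twist": 0}, {"x": 0, "y": 0, "z": 0.026, "twist": 0}, {"x": 0, "y": 0, "z": 0.031, "twist": 0}, {"x": 0, "y": 0, "z": 0.034, "twist": 0}, {"x": 0, "y": 0, "z": 0.036, "twist": 0}, {"x": 0, "y": 0, "z": 0.036, "twist": 0}, {"x": 0, "y": 0, "z": 0.036, "twist": 0}]'

```text
time: 17.8
tool_pos: [536.8, 180.6, 52.0]
tcp_rot: [3.142, -0.001, 0.073]
contact_force: [-3.5, -1.1, 6.0]
grip_width: 49.9
finger_force: 30.0
```

Emit:
play_rows --commands '[{"x": 0, "y": 0, "z": 0, "twist": 0}, {"x": 0, "y": 0, "z": 0, "twist": 0}, {"x": 0, "y": 0, "z": 0, "twist": 0}, {"x": 0, "y": 0, "z": 0, "twist": 0}, {"x": 0, "y": 0, "z": 0, "twist": 0}, {"x": 0, "y": 0, "z": 0, "twist": 0}, {"x": 0, "y": 0, "z": -0.02, "twist": 0}, {"x": 0, "y": 0, "z": -0.06, "twist": 0}]' --jaw 0

```text
time: 18.6
tool_pos: [534.7, 180.1, 108.5]
tcp_rot: [3.141, 0.007, 0.073]
contact_force: [0.4, 0.2, 0.4]
grip_width: 91.7
finger_force: 0.0
```

Emit:
play_rows --commands '[{"x": 0, "y": -0.03, "z": 0, "twist": 0}, {"x": 0.001, "y": -0.07, "z": 0, "twist": 0}, {"x": 0.001, "y": -0.098, "z": 0, "twist": 0}, {"x": 0.001, "y": -0.098, "z": 0.01, "twist": 0}, {"x": 0.001, "y": -0.098, "z": 0.03, "twist": 0}, {"x": 0.001, "y": -0.098, "z": 0.05, "twist": 0}, {"x": 0.001, "y": -0.098, "z": 0.06, "twist": 0}, {"x": 0.001, "y": -0.098, "z": 0.061, "twist": 0}]'

```text
time: 19.4
tool_pos: [529.9, 277.5, 48.1]
tcp_rot: [3.141, 0.003, 0.073]
contact_force: [-0.1, -0.5, -0.7]
grip_width: 91.8
finger_force: 0.0
```

Emit:
play_rows --commands '[{"x": 0, "y": 0, "z": 0, "twist": 0}, {"x": 0, "y": 0, "z": 0, "twist": 0}, {"x": 0, "y": 0, "z": 0, "twist": 0}, {"x": 0, "y": 0, "z": 0, "twist": 0}, {"x": 0, "y": 0, "z": 0, "twist": 0}, {"x": 0, "y": 0, "z": 0, "twist": 0}, {"x": 0, "y": 0, "z": 0, "twist": 0}, {"x": 0, "y": 0, "z": 0, "twist": 0}]' --jaw 1

```text
time: 20.2
tool_pos: [530.7, 278.6, 50.0]
tcp_rot: [-3.141, -0.001, 0.073]
contact_force: [-0.5, 0.9, 3.5]
grip_width: 49.9
finger_force: 30.0
```

Emit:
play_rows --commands '[{"x": 0, "y": 0, "z": -0.005, "twist": 0}, {"x": 0, "y": 0, "z": -0.015, "twist": 0}, {"x": 0, "y": 0, "z": -0.03, "twist": 0}, {"x": 0, "y": 0, "z": -0.05, "twist": 0}, {"x": 0, "y": 0, "z": -0.07, "twist": 0}, {"x": 0, "y": 0, "z": -0.08, "twist": 0}, {"x": 0, "y": 0, "z": -0.08, "twist": 0}, {"x": 0, "y": 0, "z": -0.08, "twist": 0}]'

```text
time: 21.0
tool_pos: [530.1, 278.2, 129.1]
tcp_rot: [3.141, 0.001, 0.073]
contact_force: [-0.6, -0.2, -3.5]
grip_width: 49.9
finger_force: 30.0
```

```bash
python3 - <<'E'
from h import *
go();meas(8)
E
```

```text
at [530.1 278.2 129.1] [1.7998e+02 5.0000e-02 4.1900e+00] w 49.9 t 21.0 M [-0.011  0.028  0.007] F [-0.6  -0.17 -3.51]
M about case y, x, Fz: mean [ 0.0385  0.013  -3.1022] sd [0.0262 0.0223 0.293 ] [0.041 0.011 0.029 0.083 0.044 0.026 0.072 0.001]
```

Emit:
play_rows --commands '[{"x": -0.05, "y": 0, "z": 0, "twist": 0}, {"x": -0.1, "y": 0, "z": 0, "twist": 0}, {"x": -0.05, "y": 0, "z": 0, "twist": 0}, {"x": 0, "y": 0, "z": 0, "twist": 0}, {"x": -0.05, "y": 0, "z": 0, "twist": 0}, {"x": -0.1, "y": 0, "z": 0, "twist": 0}, {"x": -0.05, "y": 0, "z": 0, "twist": 0}, {"x": 0, "y": 0, "z": 0, "twist": 0}]'

```text
time: 22.2
tool_pos: [521.8, 276.2, 125.2]
tcp_rot: [3.137, 0.017, 0.076]
contact_force: [4.9, 2.0, -4.1]
grip_width: 50.0
finger_force: 30.0
```

```bash
python3 - <<'E'
from h import *
go();meas(14)
E
```

```text
at [521.8 276.2 125.2] [179.73   0.98   4.33] w 50.0 t 22.2 M [ 0.228 -0.684 -0.022] F [ 4.88  2.04 -4.1 ]
M about case y, x, Fz: mean [ 0.04    0.0232 -2.6902] sd [0.2307 0.0432 1.003 ] [-0.752 -0.03   0.111  0.317  0.107  0.104  0.061  0.11   0.073  0.08
  0.099  0.088  0.128  0.063]
```

Emit:
play_rows --commands '[{"x": -0.05, "y": 0, "z": 0, "twist": 0}, {"x": -0.1, "y": 0, "z": 0, "twist": 0}, {"x": -0.05, "y": 0, "z": 0, "twist": 0}, {"x": 0, "y": 0, "z": 0, "twist": 0}, {"x": -0.01, "y": 0, "z": 0, "twist": 0}, {"x": -0.03, "y": 0, "z": 0, "twist": 0}, {"x": -0.06, "y": 0, "z": 0, "twist": 0}, {"x": -0.1, "y": 0, "z": 0, "twist": 0}]'

```text
time: 23.7
tool_pos: [431.2, 271.1, 129.8]
tcp_rot: [-3.141, -0.002, 0.072]
contact_force: [0.4, -0.2, -4.1]
grip_width: 49.9
finger_force: 30.0
```

```bash
python3 - <<'E'
from h import *
go();meas(14)
E
```

```text
at [431.2 271.1 129.8] [-1.7997e+02 -1.2000e-01  4.1200e+00] w 49.9 t 23.7 M [-0.038  0.084  0.011] F [ 0.36 -0.15 -4.09]
M about case y, x, Fz: mean [ 0.0472  0.005  -2.796 ] sd [0.17   0.0266 0.567 ] [ 0.65   0.015  0.003 -0.05   0.04   0.051  0.012 -0.023  0.028 -0.035
 -0.016 -0.003  0.036 -0.046]
```

The third case rattles: after the shake its balance shifted to about +0.09 N m and back to about 0, with an extra knock, while the other two stayed put. I'll move to a pre-scan pose.

```bash
python3 - <<'E'
from h import *
go((450,-100,136,-35))
E
```

```text
at [431.1 271.  129.5] [1.7999e+02 1.0000e-02 4.1700e+00] w 49.9 t 24.4 M [ 0.022 -0.044 -0.007] F [-0.26 -0.21 -1.82]
(450, -100, 136, -35) (np.float64(-0.0081), np.float64(0.3714), np.float64(-0.0065)) tw 39.17
```

Emit:
play_rows --commands '[{"x": 0, "y": 0.015, "z": -0.003, "twist": 2}, {"x": 0, "y": 0.04, "z": -0.007, "twist": 5}, {"x": 0, "y": 0.075, "z": -0.007, "twist": 9}, {"x": 0, "y": 0.12, "z": -0.007, "twist": 13}, {"x": 0, "y": 0.165, "z": -0.007, "twist": 18}, {"x": 0, "y": 0.21, "z": -0.007, "twist": 23}, {"x": -0.003, "y": 0.255, "z": -0.007, "twist": 28}, {"x": -0.005, "y": 0.3, "z": -0.007, "twist": 33}]'

```text
time: 25.2
tool_pos: [447.2, -30.9, 137.0]
tcp_rot: [3.141, -0.001, -0.508]
contact_force: [1.0, 0.3, -3.5]
grip_width: 49.9
finger_force: 30.0
```

```bash
python3 - <<'E'
from h import *
go((450,-100,136,-35))
E
```

```text
at [447.2 -30.9 137. ] [ 1.7999e+02 -3.0000e-02 -2.9100e+01] w 49.9 t 25.2 M [ 0.1   -0.001 -0.011] F [ 1.04  0.34 -3.52]
(450, -100, 136, -35) (np.float64(0.0361), np.float64(0.059), np.float64(0.001)) tw 5.9
```

Emit:
play_rows --commands '[{"x": 0.015, "y": 0.025, "z": 0, "twist": 3}, {"x": 0.025, "y": 0.045, "z": 0, "twist": 5}, {"x": 0.032, "y": 0.055, "z": 0, "twist": 6}, {"x": 0.036, "y": 0.059, "z": 0, "twist": 6}, {"x": 0.036, "y": 0.059, "z": 0, "twist": 6}, {"x": 0.036, "y": 0.059, "z": 0, "twist": 6}, {"x": 0.036, "y": 0.059, "z": 0, "twist": 6}, {"x": 0.036, "y": 0.059, "z": 0, "twist": 6}]'

```text
time: 26.0
tool_pos: [450.8, -96.7, 136.7]
tcp_rot: [3.141, 0.0, -0.606]
contact_force: [1.2, 0.4, -2.9]
grip_width: 49.7
finger_force: 30.0
```

```bash
python3 - <<'E'
from h import *
from plant import bot
go((508,-139,136,-35))
t=bot.capture("top")["pixels"][:,:,::-1];s=bot.capture("side")["pixels"][:,:,::-1]
cv2.imwrite("pics/t3.png",t);cv2.imwrite("pics/s3.png",s)
a=cv2.resize(t[180:280,340:450],None,fx=4,fy=4,interpolation=cv2.INTER_CUBIC)
b=cv2.resize(s[170:270,280:380],None,fx=4,fy=4,interpolation=cv2.INTER_CUBIC)
cv2.imwrite("pics/c3.png",np.hstack([a[:400],b[:400]])[:, :800])
E
```

```text
at [450.8 -96.7 136.7] [ 1.7999e+02  2.0000e-02 -3.4730e+01] w 49.7 t 26.0 M [ 0.07   0.093 -0.042] F [ 1.17  0.41 -2.93]
(508, -139, 136, -35) (np.float64(0.0711), np.float64(0.0022), np.float64(0.0007)) tw 0.27
```

View pics/c3.png

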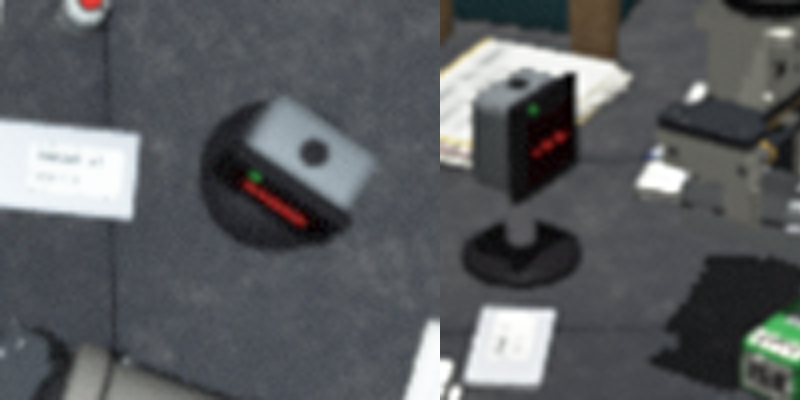

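The top crop shows the red line from (243,185) to (304,224), and the side crop shows the face corners at (576,75), (576,163), (512,203) and (508,98).

```bash
python3 - <<'E'
from h import *
o=-.375
T=lambda x,y,z:at("top",340+x/4+o,180+y/4+o,z)
S=lambda x,y,z:at("side",280+(x-440)/4+o,170+y/4+o,z)
yaw=lambda a,b:round(np.degrees(np.arctan2((b-a)[0],-(b-a)[1])),1)
a,b=T(243,185,115),T(304,224,115);print("red top",a.round(),b.round(),((a+b)/2).round(),yaw(a,b))
for p,q in [((279,95),(378,160)),((248,140),(350,208))]:
    a,b=T(*p,160),T(*q,160);print("headtop",a.round(),b.round(),yaw(a,b),np.linalg.norm(a-b))
print("foot top",T(277,173,4).round(),"side",S(521,255,4).round())
tr,br,bl,tl=S(576,75,162),S(576,163,76),S(512,203,76),S(508,98,162)
print("face",tr.round(),br.round(),bl.round(),tl.round(),yaw(bl,br),yaw(tl,tr),((tr+br+bl+tl)/4).round())
a,b=S(533,157,115),S(567,134,115);print("red side",a.round(),b.round(),((a+b)/2).round(),yaw(a,b))
E
```

```text
red top [ 617. -189.  115.] [ 592. -225.  115.] [ 605. -207.  115.] -33.9
headtop [ 666. -205.  160.] [ 626. -264.  160.] -34.6 70.69586748170182
headtop [ 640. -186.  160.] [ 598. -245.  160.] -35.0 72.97086943915704
foot top [ 635. -229.    4.] side [ 634. -221.    4.]
face [ 586. -226.  162.] [ 587. -243.   76.] [ 638. -179.   76.] [ 638. -187.  162.] -38.3 -53.6 [ 612. -209.  119.]
red side [ 620. -181.  115.] [ 594. -218.  115.] [ 607. -199.  115.] -35.1
```

Emit:
play_rows --commands '[{"x": 0.01, "y": 0, "z": 0, "twist": 0.3}, {"x": 0.022, "y": 0.001, "z": 0.0005, "twist": 0.3}, {"x": 0.036, "y": 0.001, "z": 0.0005, "twist": 0.3}, {"x": 0.05, "y": 0.001, "z": 0.0005, "twist": 0.3}, {"x": 0.062, "y": 0.001, "z": 0.0005, "twist": 0.3}, {"x": 0.07, "y": 0.001, "z": 0.0005, "twist": 0.3}, {"x": 0.075, "y": 0.001, "z": 0.0005, "twist": 0.3}, {"x": 0.077, "y": 0.001, "z": 0.0005, "twist": 0.3}]'

```text
time: 26.9
tool_pos: [513.9, -142.7, 136.0]
tcp_rot: [3.141, 0.0, -0.613]
contact_force: [-0.2, 0.3, -3.2]
grip_width: 49.8
finger_force: 30.0
```

Emit:
play_rows --commands '[{"x": 0, "y": 0, "z": 0, "twist": 0}, {"x": 0, "y": 0, "z": 0, "twist": 0}, {"x": 0, "y": 0, "z": 0, "twist": 0}, {"x": 0, "y": 0, "z": 0, "twist": 0}, {"x": 0, "y": 0, "z": 0, "twist": 0}, {"x": 0, "y": 0, "z": 0, "twist": 0}, {"x": 0, "y": 0, "z": 0, "twist": 0}, {"x": 0, "y": 0, "z": 0, "twist": 0}]'

```text
time: 27.7
tool_pos: [513.5, -142.3, 136.2]
tcp_rot: [3.142, -0.0, -0.613]
contact_force: [-0.5, 0.7, -3.0]
grip_width: 49.4
finger_force: 30.0
```

```bash
python3 - <<'E'
from h import *
from plant import bot
go()
t=bot.capture("top")["pixels"][:,:,::-1];s=bot.capture("side")["pixels"][:,:,::-1]
a=cv2.resize(t[200:320,190:330],(420,360));b=cv2.resize(s[170:350,270:400],None,fx=3,fy=3,interpolation=cv2.INTER_CUBIC)[:540,:380]
a=cv2.copyMakeBorder(a,0,180,0,0,0)
cv2.imwrite("pics/f.png",np.hstack([a,b]))
E
```

```text
at [ 513.5 -142.3  136.2] [180.    -0.   -35.11] w 49.4 t 27.7 M [ 0.052  0.058 -0.045] F [-0.52  0.65 -2.99]
```

View pics/f.png

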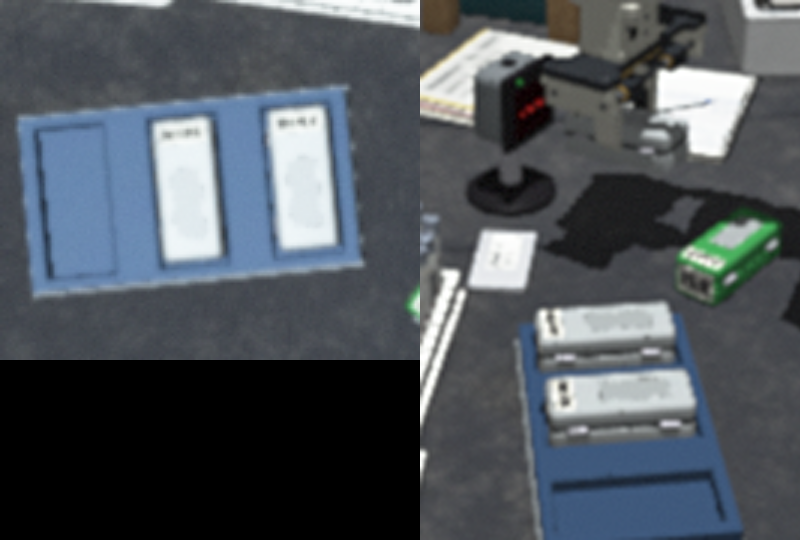

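```bash
python3 - <<'E'
from h import *
from plant import bot
def proj(n,P):
    c=cal(n);R=Ro.from_euler("xyz",c["r"]);K=np.array([[c["f"],0,c["c"][0]],[0,c["f"],c["c"][1]],[0,0,1]])
    q=R.inv().apply(np.array(P)-c["eye"]);return cv2.projectPoints(q,np.zeros(3),np.zeros(3),K,np.array([c["k"],0,0,0,0.]))[0][:,0]
y=np.radians(-35);X=np.array([np.cos(y),np.sin(y),0]);Y=np.array([-np.sin(y),np.cos(y),0]);Z=np.array([0,0,1.])
C=np.array([513.5,-142.3,94.])
pts=[C+a*X+b*Y+c*Z for a in(60,-60) for b in(25,-25) for c in(0,42)]
P=proj("side",pts);print((P).round(0).tolist())
s=bot.capture("side")["pixels"][:,:,::-1].copy()
b=cv2.resize(s[170:250,280:380],None,fx=6,fy=6,interpolation=cv2.INTER_CUBIC)
for p in P: cv2.circle(b,tuple(int(v) for v in (p-[280,170])*6+3),3,(255,0,255),-1)
cv2.imwrite("pics/f2.png",b)
E
```

```text
[[317.0, 218.0], [317.0, 206.0], [326.0, 212.0], [326.0, 200.0], [351.0, 229.0], [352.0, 216.0], [360.0, 222.0], [360.0, 209.0]]
```

View pics/f2.png

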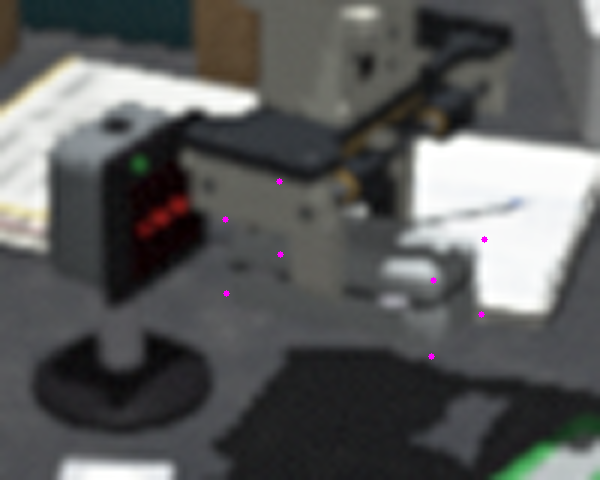

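The case is in the gripper's shadow here, so I'll brighten that area to confirm its front end and that it is level.

```bash
python3 - <<'E'
from h import *
from plant import bot
s=np.mean([bot.capture("side")["pixels"][:,:,::-1] for _ in range(6)],0)
c=s[195:240,305:370]
b=cv2.resize(np.clip((c/255)**.6*1.5*255-60,0,255).astype(np.uint8),None,fx=12,fy=12,interpolation=cv2.INTER_CUBIC)
P=np.array([[317.0, 218.0], [317.0, 206.0], [326.0, 212.0], [326.0, 200.0], [351.0, 229.0], [352.0, 216.0], [360.0, 222.0], [360.0, 209.0]])
for p in P: cv2.circle(b,tuple(int(v) for v in (p-[305,195])*12+6),3,(255,0,255),-1)
cv2.imwrite("pics/f3.png",b)
E
```

```text
(no output)
```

View pics/f3.png

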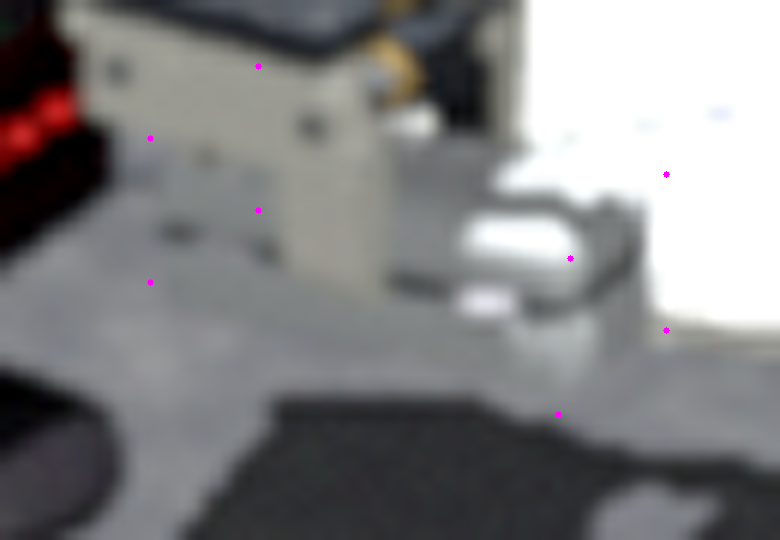

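```bash
python3 - <<'E'
from h import *
from plant import bot
cs=cal("side")
def proj(P,n="side"):
    c=cal(n);R=Ro.from_euler("xyz",c["r"]);K=np.array([[c["f"],0,c["c"][0]],[0,c["f"],c["c"][1]],[0,0,1]])
    return cv2.projectPoints(R.inv().apply(np.array(P)-c["eye"]),np.zeros(3),np.zeros(3),K,np.array([c["k"],0,0,0,0.]))[0][:,0]
g=np.mean([bot.capture("side")["pixels"].mean(2) for _ in range(8)],0)
np.save("g.npy",g)
def pred(C,yaw,pitch,h):
    R=Ro.from_euler("ZY",[yaw,pitch],degrees=True)  # +pitch = label down
    G=np.array([0,0,36.])
    return proj([np.array(C)+G+R.apply(np.array([a,25,h])-G) for a in(50,-50)])
def slope(p): return ((p[1]-p[0])[1]/(p[1]-p[0])[0]).round(3)
for pt in(0,3,5):
    print(pt,[(h,pred((513.5,-142.3,94),-35.1,pt,h).round(1).tolist(),slope(pred((513.5,-142.3,94),-35.1,pt,h))) for h in(18,25)])
print("M pred",[(h,pred((536.8,180.6,8),4.2,0,h).round(1).tolist()) for h in(18,25)])
np.set_printoptions(linewidth=250)
print("held cols 316..357 step3, rows 203..230");print(np.arange(316,358,3));
for r in range(203,231):print(r,g[r,316:358:3].astype(int))
E
```

```text
0 [(18, [[320.0, 214.0], [348.6, 222.7]], np.float64(0.305)), (25, [[320.0, 211.9], [348.6, 220.6]], np.float64(0.302))]
3 [(18, [[320.3, 214.8], [348.8, 222.0]], np.float64(0.25)), (25, [[320.1, 212.7], [348.8, 219.8]], np.float64(0.248))]
5 [(18, [[320.5, 215.4], [349.0, 221.5]], np.float64(0.214)), (25, [[320.3, 213.3], [348.9, 219.3]], np.float64(0.211))]
M pred [(18, [[317.9, 314.5], [358.2, 311.5]]), (25, [[317.9, 312.3], [358.3, 309.3]])]
held cols 316..357 step3, rows 203..230
[316 319 322 325 328 331 334 337 340 343 346 349 352 355]
203 [ 96  94  94  94  95  97  98  59  53  19  64 224 250 248]
204 [ 95  95  94  94  94  81  97  82 115  18  64 225 249 243]
205 [ 93  94  94  95  93  65  97 101 137  29  64 216 234 218]
206 [ 87  89  90  95  94  72 100  85  95  54  66 172 173 215]
207 [ 82  83  78  92  95  88 103  78  71  71  69 154 183 242]
208 [ 76  81  71  86  92  93  96  77  67  69  81 182 222 243]
209 [ 67  81  79  80  90  93  93  78  67  67 107 193 212 228]
210 [ 68  80  82  80  89  94  95  79  68  67 111 159 185 185]
211 [ 81  81  81  81  90  93  93  82  72  69  76  88 138
[... 399 characters left out ...]
2  53  78  92  90 102  51]
219 [ 86  78  78  80  80  81  83  73  56  98 130  75  86  63]
220 [ 86  80  79  79  79  80  81  81  78 113 148  59  71  74]
221 [ 89  85  81  79  78  79  80  81  82  89 105  71  90  78]
222 [ 92  87  89  82  78  77  79  79  80  79  82  98 112  79]
223 [ 91  89  91  84  81  76  77  79  79  79  81 106 113  79]
224 [ 92  91  88  82  82  79  78  80  79  79  79  98 107  79]
225 [ 93  92  85  82  85  83  82  84  82  80  80  90 102  81]
226 [91 90 85 83 84 82 83 83 85 80 82 84 95 83]
227 [89 90 84 83 71 66 68 69 71 70 84 84 88 82]
228 [85 87 82 80 42 39 38 39 40 41 71 85 84 81]
229 [82 84 79 80 32 29 29 28 28 29 44 72 78 81]
230 [80 82 78 81 33 30 30 29 29 29 29 41 63 81]
```

Measured seam slope is about 0.21 against 0.30 predicted for a level case. So the shaking pitched the held case about 5° label-down in the grip. I'll set it back in its pocket to level it, then regrip nearer the loaded label end.

```bash
python3 - <<'E'
from h import *
go((455,-101,136,-35),(450,-50,145,-25),(531,278.6,145,4.1))
E
```

```text
at [ 513.5 -142.3  136.2] [ 1.800e+02 -1.000e-02 -3.511e+01] w 49.9 t 28.55 M [ 0.133  0.123 -0.016] F [ 0.14 -0.92 -2.25]
(455, -101, 136, -35) (np.float64(-0.0716), np.float64(-0.0001), np.float64(0.0002)) tw -0.11
(450, -50, 145, -25) (np.float64(-0.105), np.float64(-0.039), np.float64(-0.0088)) tw -10.11
(531, 278.6, 145, 4.1) (np.float64(-0.2278), np.float64(-0.3544), np.float64(-0.0088)) tw -39.21
```

Emit:
play_rows --commands '[{"x": -0.008, "y": 0, "z": 0, "twist": 0}, {"x": -0.022, "y": 0, "z": 0, "twist": 0}, {"x": -0.04, "y": 0, "z": -0.002, "twist": -1}, {"x": -0.06, "y": -0.004, "z": -0.004, "twist": -3}, {"x": -0.08, "y": -0.015, "z": -0.006, "twist": -6}, {"x": -0.097, "y": -0.034, "z": -0.009, "twist": -10}, {"x": -0.112, "y": -0.06, "z": -0.009, "twist": -14}, {"x": -0.125, "y": -0.09, "z": -0.009, "twist": -18}]'

```text
time: 29.35
tool_pos: [462.1, 4.2, 145.5]
tcp_rot: [3.141, 0.0, -0.297]
contact_force: [1.2, -0.5, -3.7]
grip_width: 49.7
finger_force: 30.0
```

```bash
python3 - <<'E'
from h import *
go((530.7,278.6,145,4.2))
E
```

```text
at [462.1   4.2 145.5] [179.99   0.   -17.  ] w 49.7 t 29.35 M [ 0.083  0.154 -0.001] F [ 1.24 -0.47 -3.75]
(530.7, 278.6, 145, 4.2) (np.float64(-0.0146), np.float64(-0.2824), np.float64(0.0005)) tw -21.2
```

Emit:
play_rows --commands '[{"x": -0.002, "y": -0.035, "z": 0, "twist": -3}, {"x": -0.004, "y": -0.075, "z": 0, "twist": -6}, {"x": -0.006, "y": -0.12, "z": 0, "twist": -9}, {"x": -0.008, "y": -0.165, "z": 0, "twist": -12}, {"x": -0.01, "y": -0.21, "z": 0, "twist": -15}, {"x": -0.012, "y": -0.245, "z": 0, "twist": -18}, {"x": -0.014, "y": -0.27, "z": 0, "twist": -20}, {"x": -0.0146, "y": -0.282, "z": 0, "twist": -21.2}]'

```text
time: 30.15
tool_pos: [531.5, 279.2, 144.9]
tcp_rot: [-3.141, 0.0, 0.075]
contact_force: [0.2, 0.3, -2.8]
grip_width: 49.5
finger_force: 30.0
```

Emit:
play_rows --commands '[{"x": 0, "y": 0, "z": 0, "twist": 0}, {"x": 0, "y": 0, "z": 0, "twist": 0}, {"x": 0, "y": 0, "z": 0.01, "twist": 0}, {"x": 0, "y": 0, "z": 0.03, "twist": 0}, {"x": 0, "y": 0, "z": 0.05, "twist": 0}, {"x": 0, "y": 0, "z": 0.06, "twist": 0}, {"x": 0, "y": 0, "z": 0.06, "twist": 0}, {"x": 0, "y": 0, "z": 0.06, "twist": 0}]'

```text
time: 30.95
tool_pos: [532.4, 276.6, 85.5]
tcp_rot: [3.142, -0.0, 0.071]
contact_force: [0.9, 0.0, -2.7]
grip_width: 49.9
finger_force: 30.0
```

```bash
python3 - <<'E'
from h import *
go((530.7,278.6,52,4.2))
E
```

```text
at [532.4 276.6  85.5] [ 1.80e+02 -2.00e-02  4.04e+00] w 49.9 t 30.95 M [0.033 0.037 0.015] F [ 0.91  0.03 -2.71]
(530.7, 278.6, 52, 4.2) (np.float64(-0.0016), np.float64(-0.0021), np.float64(0.0335)) tw -0.16
```

Emit:
play_rows --commands '[{"x": 0, "y": -0.002, "z": 0.003, "twist": 0}, {"x": 0, "y": -0.002, "z": 0.01, "twist": 0}, {"x": 0, "y": -0.002, "z": 0.016, "twist": 0}, {"x": 0, "y": -0.002, "z": 0.022, "twist": 0}, {"x": 0, "y": -0.002, "z": 0.027, "twist": 0}, {"x": 0, "y": -0.002, "z": 0.031, "twist": 0}, {"x": 0, "y": -0.002, "z": 0.034, "twist": 0}, {"x": 0, "y": -0.002, "z": 0.034, "twist": 0}]'

```text
time: 31.75
tool_pos: [531.7, 279.2, 51.5]
tcp_rot: [-3.142, 0.0, 0.071]
contact_force: [-1.9, -0.2, -0.1]
grip_width: 49.4
finger_force: 30.0
```

```bash
python3 - <<'E'
from h import *
go()
E
```

```text
at [531.7 279.2  51.5] [-1.80e+02  1.00e-02  4.09e+00] w 49.4 t 31.75 M [ 0.02   0.256 -0.01 ] F [-1.89 -0.16 -0.1 ]
```

Emit:
play_rows --commands '[{"x": 0, "y": 0, "z": 0, "twist": 0}, {"x": 0, "y": 0, "z": 0, "twist": 0}, {"x": 0, "y": 0, "z": 0, "twist": 0}, {"x": 0, "y": 0, "z": 0, "twist": 0}, {"x": 0, "y": 0, "z": 0, "twist": 0}, {"x": 0, "y": 0, "z": 0, "twist": 0}, {"x": 0, "y": 0, "z": 0, "twist": 0}, {"x": 0, "y": 0, "z": 0, "twist": 0}]' --jaw 0

```text
time: 32.55
tool_pos: [532.0, 279.1, 51.2]
tcp_rot: [3.142, -0.0, 0.071]
contact_force: [-0.4, -1.4, 0.3]
grip_width: 91.6
finger_force: 0.0
```

```bash
python3 - <<'E'
from h import *
from plant import bot
go((542.7,279.5,49.5,4.2))
g=np.mean([bot.capture("side")["pixels"].mean(2) for _ in range(2)],0)
np.set_printoptions(linewidth=250)
print(np.arange(312,374,4))
for r in range(326,352):print(r,g[r,312:374:4].astype(int))
E
```

```text
at [532.  279.1  51.2] [ 1.80e+02 -1.00e-02  4.09e+00] w 91.6 t 32.55 M [-0.004  0.016  0.03 ] F [-0.38 -1.4   0.33]
(542.7, 279.5, 49.5, 4.2) (np.float64(0.0107), np.float64(0.0003), np.float64(0.0017)) tw -0.11
[312 316 320 324 328 332 336 340 344 348 352 356 360 364 368 372]
326 [ 93 181 112 235  58  59  62  71  61  63  55  60  58  39  83  69]
327 [ 93 174 141 239  61  56  59  76  54  56  46  38  36  34  99  65]
328 [ 93 172 172 241  62  46  51  48  36  33  30  28  28  54 134  57]
329 [ 93 168 191 231  64  32  33  26  29  29  35  42  49  80 164  38]
330 [ 92 162 197 223  66  45  29  34  45  53  67  74  80  99 169  41]
331 [ 90 154 214 224  66  73  58  69  76  83  97  98  98 110 172  65]
332 [ 91 140 236 221  69  99  87  97  99  99 105 101  91 117 166  88]
333 [ 92 124 239 238  72 113 102 101 101 102 107  99  65 113 145  94]
334 [ 92 114 235 250  77 111  97 102 100 100 101 101  53 104 115  96]
335 [ 93 116 217 229  84 101  79 100 100  99  99  99  73 100  95  95]
336 [ 93 119 197 191  86  95  74  99  99 100 100  99  90  96  80  94]
337 [ 92 108 159 148  85  98  87  99 100 100  99  9
[... 234 characters left out ...]
 93  61  62 166  77  72  68  83 100  99  83  83  89 120  99  86]
342 [ 95  66  82 203  88  80  84  86  98  99  86  84  81 109  94  84]
343 [ 93  69 119 134  86  85  87  88  99  99  84  85  85 103  91  85]
344 [ 93  78 121  86  83  85  84  88  98  99  76  81  90  97  93  93]
345 [ 91  87 106  84  84  84  80  87 100  99  55  63  92  94  93  94]
346 [91 83 96 86 87 72 64 85 99 99 34 41 92 94 94 89]
347 [ 89  79  93  91  88  48  41  84 100 100  32  32  85  85  82  73]
348 [ 89  85  93  92  79  34  32  87  99 100  31  36  67  61  54  50]
349 [88 93 94 94 54 35 33 88 91 88 34 37 48 44 44 43]
350 [88 93 94 89 42 38 35 72 66 58 37 38 43 43 42 45]
351 [82 82 81 70 41 37 37 45 42 38 37 37 42 43 44 46]
```

Latch rows (324,342) and (360,339) show it seated level. Regripping 10 mm toward the label.

Emit:
play_rows --commands '[{"x": 0.004, "y": 0, "z": 0.001, "twist": 0}, {"x": 0.01, "y": 0, "z": 0.0015, "twist": 0}, {"x": 0.01, "y": 0, "z": 0.0015, "twist": 0}, {"x": 0.01, "y": 0, "z": 0.0015, "twist": 0}, {"x": 0.01, "y": 0, "z": 0.0015, "twist": 0}, {"x": 0.01, "y": 0, "z": 0.0015, "twist": 0}, {"x": 0.01, "y": 0, "z": 0.0015, "twist": 0}, {"x": 0.01, "y": 0, "z": 0.0015, "twist": 0}]'

```text
time: 33.45
tool_pos: [541.8, 279.8, 49.7]
tcp_rot: [3.142, -0.0, 0.071]
contact_force: [-0.1, -0.6, -0.6]
grip_width: 91.5
finger_force: 0.0
```

Emit:
play_rows --commands '[{"x": 0, "y": 0, "z": 0, "twist": 0}, {"x": 0, "y": 0, "z": 0, "twist": 0}, {"x": 0, "y": 0, "z": 0, "twist": 0}, {"x": 0, "y": 0, "z": 0, "twist": 0}, {"x": 0, "y": 0, "z": 0, "twist": 0}, {"x": 0, "y": 0, "z": 0, "twist": 0}, {"x": 0, "y": 0, "z": 0, "twist": 0}, {"x": 0, "y": 0, "z": 0, "twist": 0}]' --jaw 1

```text
time: 34.25
tool_pos: [541.9, 279.8, 49.7]
tcp_rot: [3.142, -0.0, 0.071]
contact_force: [0.1, -0.0, -0.1]
grip_width: 49.8
finger_force: 30.0
```

Emit:
play_rows --commands '[{"x": 0, "y": 0, "z": -0.004, "twist": 0}, {"x": 0, "y": 0, "z": -0.012, "twist": 0}, {"x": 0, "y": 0, "z": -0.022, "twist": 0}, {"x": 0, "y": 0, "z": -0.036, "twist": 0}, {"x": 0, "y": 0, "z": -0.052, "twist": 0}, {"x": 0, "y": 0, "z": -0.068, "twist": 0}, {"x": 0, "y": 0, "z": -0.08, "twist": 0}, {"x": 0, "y": 0, "z": -0.086, "twist": 0}]'

```text
time: 35.05
tool_pos: [542.5, 280.0, 137.8]
tcp_rot: [-3.141, -0.003, 0.071]
contact_force: [-0.3, 0.1, -3.4]
grip_width: 50.1
finger_force: 30.0
```

Emit:
play_rows --commands '[{"x": 0, "y": 0.005, "z": 0, "twist": 0}, {"x": 0, "y": 0.015, "z": 0, "twist": 1}, {"x": -0.002, "y": 0.03, "z": 0, "twist": 2}, {"x": -0.006, "y": 0.05, "z": 0, "twist": 4}, {"x": -0.012, "y": 0.075, "z": 0, "twist": 6}, {"x": -0.02, "y": 0.105, "z": 0, "twist": 9}, {"x": -0.03, "y": 0.135, "z": 0, "twist": 12}, {"x": -0.04, "y": 0.165, "z": 0, "twist": 15}]'

```text
time: 35.85
tool_pos: [512.7, 110.0, 135.1]
tcp_rot: [3.141, 0.001, -0.194]
contact_force: [0.1, -0.6, -3.2]
grip_width: 49.5
finger_force: 30.0
```

```bash
python3 - <<'E'
from h import *
go((455,-101,136,-35))
E
```

```text
at [512.7 110.  135.1] [ 1.7996e+02  7.0000e-02 -1.1120e+01] w 49.5 t 35.85 M [0.051 0.053 0.001] F [ 0.14 -0.65 -3.2 ]
(455, -101, 136, -35) (np.float64(-0.0159), np.float64(0.2182), np.float64(-0.0009)) tw 23.88
```

Emit:
play_rows --commands '[{"x": -0.004, "y": 0.033, "z": -0.001, "twist": 3.5}, {"x": -0.007, "y": 0.066, "z": -0.001, "twist": 7}, {"x": -0.01, "y": 0.1, "z": -0.001, "twist": 11}, {"x": -0.012, "y": 0.132, "z": -0.001, "twist": 15}, {"x": -0.014, "y": 0.162, "z": -0.001, "twist": 18.5}, {"x": -0.015, "y": 0.188, "z": -0.001, "twist": 21.5}, {"x": -0.016, "y": 0.207, "z": -0.001, "twist": 23.2}, {"x": -0.016, "y": 0.218, "z": -0.001, "twist": 23.9}]'

```text
time: 36.65
tool_pos: [455.4, -100.7, 136.3]
tcp_rot: [3.141, 0.001, -0.611]
contact_force: [1.1, -0.3, -3.0]
grip_width: 49.5
finger_force: 30.0
```

```bash
python3 - <<'E'
from h import *
go((521.7,-148,136,-35))
E
```

```text
at [ 455.4 -100.7  136.3] [ 1.7996e+02  5.0000e-02 -3.5030e+01] w 49.5 t 36.65 M [ 0.074  0.04  -0.   ] F [ 1.12 -0.29 -3.01]
(521.7, -148, 136, -35) (np.float64(0.0814), np.float64(0.0007), np.float64(0.0003)) tw -0.03
```

Emit:
play_rows --commands '[{"x": 0.006, "y": 0, "z": 0, "twist": 0}, {"x": 0.016, "y": 0, "z": 0, "twist": 0}, {"x": 0.029, "y": 0, "z": 0, "twist": 0}, {"x": 0.043, "y": 0, "z": 0, "twist": 0}, {"x": 0.057, "y": 0, "z": 0, "twist": 0}, {"x": 0.068, "y": 0, "z": 0, "twist": 0}, {"x": 0.076, "y": 0, "z": 0, "twist": 0}, {"x": 0.08, "y": 0, "z": 0, "twist": 0}]'

```text
time: 37.45
tool_pos: [523.2, -144.4, 136.5]
tcp_rot: [3.142, 0.0, -0.607]
contact_force: [0.1, 0.3, -2.2]
grip_width: 49.8
finger_force: 30.0
```

Emit:
play_rows --commands '[{"x": 0, "y": 0, "z": 0, "twist": 0}, {"x": 0, "y": 0, "z": 0, "twist": 0}, {"x": 0, "y": 0, "z": 0, "twist": 0}, {"x": 0, "y": 0, "z": 0, "twist": 0}, {"x": 0, "y": 0, "z": 0, "twist": 0}, {"x": 0, "y": 0, "z": 0, "twist": 0}, {"x": 0, "y": 0, "z": 0, "twist": 0}, {"x": 0, "y": 0, "z": 0, "twist": 0}]'

```text
time: 38.25
tool_pos: [522.4, -144.4, 136.7]
tcp_rot: [3.142, -0.0, -0.608]
contact_force: [0.0, 0.6, -3.5]
grip_width: 49.7
finger_force: 30.0
```

```bash
python3 - <<'E'
from h import *
from plant import bot
go()
s=np.mean([bot.capture("side")["pixels"][:,:,::-1] for _ in range(8)],0);g=s.mean(2)
np.set_printoptions(linewidth=250)
print(np.arange(314,358,3))
for r in range(208,226):print(r,g[r,314:358:3].astype(int))
c=s[195:240,305:370]
b=cv2.resize(np.clip((c/255)**.6*1.5*255-60,0,255).astype(np.uint8),None,fx=12,fy=12,interpolation=cv2.INTER_CUBIC)
cs=cal("side");K=np.array([[cs["f"],0,cs["c"][0]],[0,cs["f"],cs["c"][1]],[0,0,1]])
R=Ro.from_euler("Z",-35,degrees=True);C=np.array([521-8.2,-147.5+5.7,94])
for h,col in((0,(255,0,255)),(42,(255,0,255)),(22,(0,255,0))):
  P=[C+R.apply([a,y,h]) for a,y in((60,-25),(60,25),(-60,25),(-60,-25))]
  q=cv2.projectPoints(Ro.from_euler("xyz",cs["r"]).inv().apply(np.array(P)-cs["eye"]),np.zeros(3),np.zeros(3),K,np.zeros(5))[0][:,0]
  if h==22: print("pred seam",q[1:3])
  for p in q: cv2.circle(b,tuple(int(v) for v in (p-[305,195])*12+6),3,col,-1)
cv2.imwrite("pics/f4.png",b)
E
```

```text
at [ 522.4 -144.4  136.7] [180.    -0.   -34.81] w 49.7 t 38.25 M [0.076 0.097 0.031] F [ 0.05  0.56 -3.47]
[314 317 320 323 326 329 332 335 338 341 344 347 350 353 356]
208 [ 44  76  83  88  94  94 101  69  67  67 111 198 228 241 248]
209 [ 40  69  81  83  93  93 102  69  67  66 155 201 221 231 242]
210 [ 46  69  81  81  93  93  93  73  69  65 150 175 197 211 225]
211 [ 64  77  77  80  94  93  89  78  74  66  89 125 160 168 181]
212 [ 76  74  65  77  93  94  90  81  78  79  78  71  91  97 109]
213 [ 78  72  59  74  93  94  90  82  80 118 136  83  76  67  72]
214 [ 78  75  72  77  93  94  89  82  81 151 186 155 134  87  74]
215 [ 77  77  79  82  93  94  89  79  80 141 183 202 191 141  74]
216 [ 78  79  80  80  89  94  90  73  79 109 143 184 206 177  71]
217 [ 79  80  79  79  83  90  89  58  72  89 104 137 178 154  66]
218 [ 82  83  78  78  80  84  87  56  57  72  84 102 132 114  57]
219 [ 84  85  78  78  79  80  85  75  59  61  93  93 103  88  55]
220 [ 85  86  82  79  78  79  82  81  78  87 130 115  87  72  64]
221 [ 88  89  86  85  78  78  79  80  81 111 143 130  73  76  73]
222 [ 92  92  87  89  82  77  78  79  80 105 100 105  87 106  76]
223 [ 90  92  87  91  82  79  76  77  80  93  79  92 114 120  76]
224 [ 87  94  88  87  82  82  78  78  79  88  78  89 112 104  75]
225 [ 86  96  87  84  82  85  81  83  81  84  79  84 104  93  77]
pred seam [[317.44187942 212.06511965]
 [351.85957213 222.46066493]]
```

View pics/f4.png

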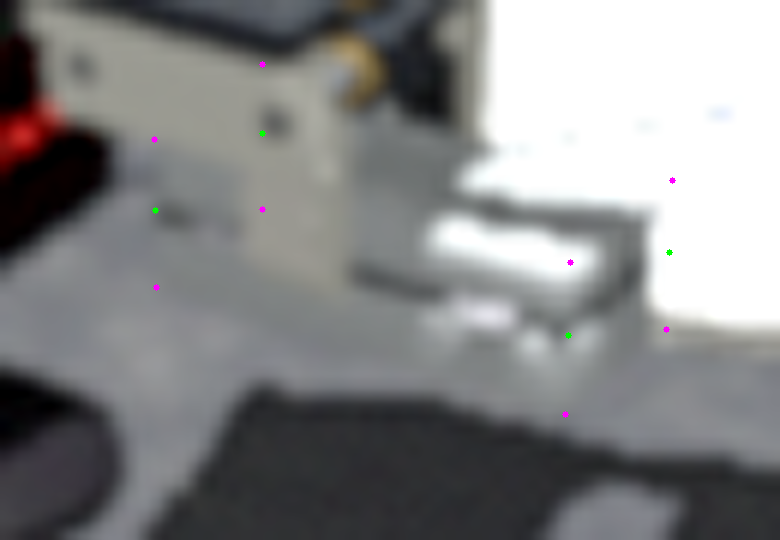

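The brightened view now shows the seam running parallel to the level prediction: slope about 0.28 against 0.30, so within about 1°. The label is about 55 mm from the window. Handing in.

```bash
python3 - <<'E'
from plant import bot
print(bot.close_job())
E
```

```text
the job is handed in; nothing more can be done
None
```

The job is handed in at about 39 s: the left-hand case (seen from the robot) is the one that rattles, and the arm is holding it about 55 mm in front of the reader window, level to about 1° by my measurement, with both quiet cases back in the holder.

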